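# Put the felt marker away cap down in its holder

## Robot

A 7-joint arm with a two-finger parallel gripper is mounted at the origin on a cart in front of the work surface, level with it; the furniture and walls round the work are solid. World frame = base frame: x ahead of the robot, y to its left, z up, the work surface at z = 0. Lengths are in m, angles in rad, forces in N, time in s.
With the tool pointing down it reaches from about 0.35 to 0.775 m from the base axis. Payload 3.1 kg.
Tool frame: the origin (TCP) lies at the very end of the fingers, on their centre line; the grasp point (between the pads) lies 19 mm behind it; z points along the fingers, y is the line along which they close (so a half turn about z gives the same grasp; the last joint's range is limited). The gripper opens to 85 mm and grips with 20 to 120 N. Pads are 22 mm wide; open, the fingers measure 114 mm over their backs; the gripper's body (76 mm by 85 mm) begins 54 mm behind the grasp point. The pads swing forward as they close: fully open they stand 13 mm farther back than shut.
Start: joints at [1.151, 0.311, 0.014, 1.512, -0.004, 1.319, -0.027], TCP at [0.203, -0.511, 0.231] pointing down, gripper open.
Joint ranges: [-2.7, 2.7], [-0.3, 1.91], [-1.27, 1.3], [0.12, 2.57], [-1.44, 4.58], [0.2, 2.03], [-3.05, 3.05]. Speed limits (rad/s): [2.79, 2.79, 3.14, 3.14, 3.14, 3.14, 3.14].

## Interface

Orientations are given as a rotation vector (axis times angle).
In Python, from rig import manip, vision, sensors gives the robot as it stands (manip), with the cameras (vision) and the readings (sensors).
- The arm moves only by the tool drive_effector, called after "Emit:" in YAML: its name, and indented under it one key for each argument. Schema: {"type":"object","properties":{"steps":{"type":"array","items":{"type":"array","prefixItems":[{"type":"array","items":{"type":"number"},"minItems":3,"maxItems":3},{"type":"array","items":{"type":"number"},"minItems":3,"maxItems":3},{"type":"number"}],"minItems":3,"maxItems":3},"minItems":1,"maxItems":12},"grip_force":{"type":"number"},"only":{"type":"string"},"quiet":{"type":"boolean"},"lines":{"type":"string"}},"required":["steps"],"additionalProperties":false}. steps is a list of rows, 1 to 12 of them, each written [[dx, dy, dz], [rx, ry, rz], opening]: dx, dy, dz in m, then a rotation vector rx, ry, rz in rad, then the finger opening in m; each row shifts and turns the commanded pose from where the row before left it, along the tool's axes as they then stand; what a row does not reach is not made up. A row lasts 1/8 s, in which the tool goes at most 0.0625 m and 0.188 rad, less where a joint would pass 70% of its speed; a pose out of reach is approached as far as the arm can. The fingers move at their own pace and stop on an object; grip_force is the grip in N (left out, the last holds). Time passes only in rows, so rows that do not move let the fingers close. The tool returns the time, the measured TCP pose, the force, the opening and the grip force at its end. only (a regular expression) keeps the lines of the reply that match it, lines (a string "A,B") keeps lines A to B, and quiet returns only ok. Input that does not fit is refused with a message, and nothing moves.
- sensors.sense(): the state, without advancing time (a new reading comes with each control period).
- vision.read_camera(name): name is "side" or "top" or "wrist"; returns the picture (480x640x3 uint8, blue, green, red); there is no depth.
- vision.camera_params(name): a dict with "fx", "fy", "cx", "cy" (pixels), "R" (3x3) and "t" (3): a world point X has camera coordinates R X + t; the wrist camera has in their place "T_tool_cam" (4x4, takes a point from camera to tool coordinates, whose origin is the TCP and whose axes are the flange's). Camera axes: x right, y down, z forward; pixel columns grow to the right and rows downward; lengths in m; the calibration is good to about 2 mm. A picture is of the moment at which its call begins: read the wrist's pose just before it. camera_params takes no time and is no camera call.
- manip.hand_in(): hands the job in; it is judged then, once.
The state is a dict: "time_s": time; "joint_positions": joint angles; "qd": joint speeds; "joint_torque": joint torques, N m; "ee_pos": TCP position; "tcp_rot": TCP orientation; "force": force on the tool from outside, world axes, zero at the start; "torque": the same for the moment, N m; "grip_width": finger opening in m; "grip_force": force on a finger pad.
Only numpy, scipy, OpenCV 4.12 (cv2) and the standard library are available. Lean on these libraries where they do the work, as an engineer would, in place of code of your own. Each camera call takes 0.05 s, during which the arm holds its last target. There are 200 camera calls.

## Task

Put the felt marker away so that it cannot dry out: cap down in the blue-banded well of the pen holder, standing on the bottom. In its tray it can only be taken from above, so lay it centrally in the V rest first and let go, then take it again by its tail end, tilted, turn it upright and drop it in; leave the vial, the dropper bottle and the timer where they are.

Things in the scene. Friction and masses are not known exactly. Their poses are not given: they have to be found in the camera images.
- marker: fat felt marker, a straight round bar 17 mm in diameter and 144 mm long, 30 g: white barrel with grey sleeve, blue cap (the last 46 mm, with a round domed end) and a 12 mm blue plug at the tail. Origin at the centre of the tail end face; its z axis runs along the marker to the cap. Starts lying in the pen tray
- marker_cap_end (a point): outermost point of the marker's domed cap end, on its axis 144 mm along its z axis from the tail
- marker_middle (a point): the marker's middle, on its axis 72 mm from either end
- pen_tray: grey pen tray, fixed, 108 (x) x 164 (y) x 4 mm floor, with a 4 mm thick cheek 70 mm high at either end (y = +80 and -80 mm) and sides only 12 mm high. The marker lies along its y axis on two small black V pads (at y = +45 and -45 mm), its axis 26 mm above the bench, free between the pads; the high cheeks bar a tilted gripper. Origin at the centre of its underside, z up
- twin_pot: pen holder, fixed: two equal white square wells side by side on a black foot plate 64 (x) x 104 (y) x 5 mm, the one at y = +22 mm with a blue band, the one at y = -22 mm with a red band, both empty. Each well: inside 26 x 26 mm, outside 34 x 34 mm, inner floor 5 mm and rim 64 mm above the bench. Origin at the centre of its underside, z up; may stand turned any way round
- blue_well (a point): centre of the inner floor of the blue-banded well (the right one), 5 mm above the bench
- red_well (a point): centre of the inner floor of the red-banded well (the wrong one), 5 mm above the bench
- v_rest: low aluminium rest, fixed, with two black 90 degree V saddles, each 6 mm thick, at y = +16 and -16 mm of its frame; foot plate 70 (x) x 60 (y) x 6 mm. Origin at the centre of its underside, z up; the Vs run along its own y axis. The flanks of the Vs reach from about 46 to 67 mm above the bench and 20 mm to either side in x; both ends of a marker laid in centrally overhang free by more than 50 mm
- v_rest_axis (a point): centre of the V rest, 62 mm above the bench: where the middle of the marker comes to lie; the marker's axis then runs along the rest's y axis, cap to either side
- scanner_front (a point): middle of the foot of the front face of the bulky white analyser that stands fixed behind the work, an obstacle: it reaches 194 mm to the left (+y) and to the right (-y) of this point, 350 mm back (+x), and stands 281 mm high
- chem_corner (a point): right front corner, at bench height, of the flatter white analyser that stands fixed on the left, an obstacle: it reaches 385 mm to the left (+y) and 400 mm back (+x) and stands 165 mm high
- centrifuge_edge (a point): point at bench height on the side of the round grey centrifuge that is fixed on the right, an obstacle: its axis stands 110 mm further back (+x) and 110 mm further right (-y), it is 155 mm in radius and 300 mm high
- brown_vial: bystander: brown glass vial, 22 mm in diameter, 50 mm high, loose; origin at the centre of its underside
- green_dropper: bystander: white dropper bottle with green cap, 26 mm in diameter, 78 mm high, loose; origin at the centre of its underside
- timer: bystander: flat white timer, 58 x 62 x 14 mm, loose; origin at the centre of its underside

How it is judged:
On the way:
1. the marker lies in the V rest, let go (distance between marker_middle and v_rest_axis below 0.02 m and angle between the z axis of marker and the y axis of v_rest, either way round below 0.15 rad and contact force between the fingers and marker below 0.05 N and linear speed of marker below 0.03 m/s), for 0.2 s.
At the end, for the whole second after the job is handed in: The marker stands cap down in the blue-banded well, its cap end on the well's floor (within 5 mm, and within 12 mm of the well's centre), leaning less than 14 degrees, let go and at rest (horizontal distance between marker_cap_end and blue_well below 0.012 m and z of marker_cap_end in the frame of blue_well below 0.005 m and angle between marker's own z axis and vertical above 2.9 rad and contact force between the fingers and marker below 0.05 N and linear speed of marker below 0.03 m/s); the robot touches nothing.
It fails at once if the brown vial is moved by more than 20 mm (distance of brown_vial from where it was at the start of the episode above 0.02 m).
It fails at once if the dropper bottle is moved by more than 20 mm (distance of green_dropper from where it was at the start of the episode above 0.02 m).
It fails at once if the timer is moved by more than 20 mm (distance of timer from where it was at the start of the episode above 0.02 m).
It also fails if it takes over 70 s, if anything falls off the work surface, if the arm or the gripper's body presses on something with over 40 N, if the wrist force passes 120 N, or if a joint passes its speed limit or range.

## Working session

There is one attempt and no reset: what is moved stays moved. The work goes in short steps, Python scripts to look and compute and a tool call to move; the robot and the scene stay as the last step left them, time stands still between calls to the robot, and variables do not carry over. Pictures are saved under pics/ and viewed, at most 10 in all, crops included, and the job is handed in when it is done.

```bash
ls; mkdir -p pics; python3 - <<'E'
from rig import manip, vision, sensors
import cv2,numpy as np
s=sensors.sense();print(s)
for n in("top","side"):
    cv2.imwrite(f"pics/{n}0.png",vision.read_camera(n)); print(n,vision.camera_params(n))
print(vision.camera_params("wrist"))
E
```

```text
pics
rig.py
{'time_s': 0.0, 'joint_positions': array([ 1.15130193,  0.31171383,  0.01398884,  1.51306057, -0.00441377,
        1.3191891 , -0.02720544]), 'qd': array([ 2.55220696e-05,  1.07604898e-03, -4.19457873e-05, -2.65955064e-03,
       -6.71108855e-04,  7.47856430e-05, -8.35582779e-04]), 'joint_torque': array([ 5.37740889e-04, -3.79909980e+01,  1.46136079e-01, -2.30589813e+01,
        1.20930580e-02,  1.35266691e-02,  1.86872683e-06]), 'ee_pos': array([ 0.20262783, -0.51053107,  0.23022614]), 'tcp_rot': array([-3.08344771e+00, -5.89596001e-01,  8.15111824e-04]), 'force': array([-0.47798968, -0.65732211, -0.63339697]), 'torque': array([ 0.04450608, -0.04666954, -0.00818194]), 'grip_force': 0.0, 'grip_width': 0.08501308306653216}
top {'fx': 473.6565517610472, 'fy': 473.6565517610472, 'cx': 319.24503016623106, 'cy': 231.26106764465692, 'R': array([[ 0.02872605, -0.99909454,  0.03138346],
       [-0.99722665, -0.03080057, -0.06775205],
       [ 0.06865733, -0.02935017, -0.99720847]]), 't': array([-0.06876922,  0.55012915,  1.18378524])}
side {'fx': 542.83155794303, 'fy': 542.83155794303, 'cx': 312.19979008055697, 'cy': 239.93554886351833, 'R': array([[-0.80553242, -0.59249872,  0.0079237 ],
       [-0.2543859 ,  0.33371164, -0.90770279],
       [ 0.53516851, -0.7331997 , -0.41953887]]), 't': array([0.41275534, 0.21347727, 0.91572581])}
{'fx': 428.3137120799323, 'fy': 428.3137120799323, 'cx': 319.106098221399, 'cy': 238.94355152110361, 'T_tool_cam': array([[ 4.38321939e-04, -9.61392422e-01, -2.75180701e-01,
         7.05472724e-02],
       [ 9.99999904e-01,  4.28840056e-04,  9.46226109e-05,
        -1.04117645e-03],
       [ 2.70390463e-05, -2.75180716e-01,  9.61392517e-01,
        -1.42676614e-01],
       [ 0.00000000e+00,  0.00000000e+00,  0.00000000e+00,
         1.00000000e+00]])}
```

View pics/top0.png

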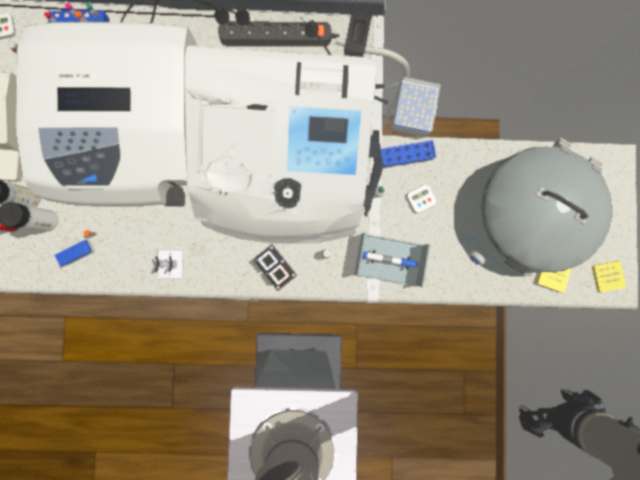

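View pics/side0.png

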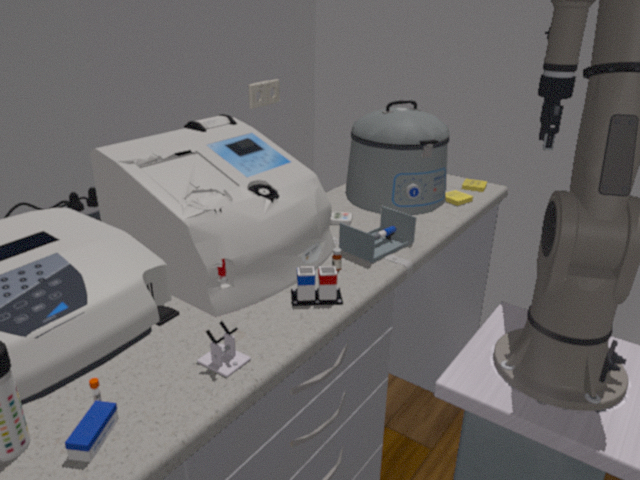

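The top view shows the tray with the marker at about (390,260), blue cap to the right at (405,263). The pot is at (273,267), the V rest at (165,263), the vial at (325,254) and the timer at (422,198). The side view shows the blue well to the left of the red one, at (306,283) and (327,283).

```bash
cat > h.py <<'E'
from rig import manip, vision, sensors
import cv2,numpy as np
from scipy.spatial.transform import Rotation as Ro
def cam(n,s=None):
    c=vision.camera_params(n)
    K=np.array([[c['fx'],0,c['cx']],[0,c['fy'],c['cy']],[0,0,1]])
    if n=='wrist':
        s=s or sensors.sense(); T=np.eye(4);T[:3,:3]=Ro.from_rotvec(s['tcp_rot']).as_matrix();T[:3,3]=s['ee_pos']
        W=np.linalg.inv(T@c['T_tool_cam']); return K,W[:3,:3],W[:3,3]
    return K,np.array(c['R']),np.array(c['t'])
def ray(C,uv):
    K,R,t=C; o=-R.T@t; d=R.T@np.linalg.inv(K)@[uv[0],uv[1],1]; return o,d
def cast(C,uv,z):
    o,d=ray(C,uv); return o+d*(z-o[2])/d[2]
def proj(C,X):
    K,R,t=C; p=K@(R@np.asarray(X)+t); return p[:2]/p[2]
def tri(C1,u1,C2,u2):
    P=[C[0]@np.c_[C[1],C[2]] for C in(C1,C2)]
    X=cv2.triangulatePoints(*P,np.float64(u1).reshape(2,1),np.float64(u2).reshape(2,1)).ravel(); return X[:3]/X[3]
E
python3 - <<'E'
from h import *
C=cam('top')
for n,u,z in[('marker tail',(364,258),.026),('cap',(416,264),.026),('pot',(273,267),.064),('rest',(169,264),.006),('saddleL',(158,264),.06),('saddleR',(171,264),.06),('vial',(325,254),.05),('timer',(422,198),.014),('dropper?',(380,190),.07),('scanner front',(280,238),.1),('scanner left lo',(193,215),.1),('chem corner',(186,200),.16),('centri',(487,225),.2),('edge',(300,298),0)]: print(n,cast(C,u,z).round(3))
a=cv2.imread('pics/top0.png')[170:310,130:450]
cv2.imwrite('pics/topc.png',cv2.resize(a,None,fx=2.5,fy=2.5,interpolation=2))
E
```

```text
marker tail [ 0.487 -0.167  0.026]
cap [ 0.476 -0.3    0.026]
pot [0.459 0.059 0.064]
rest [0.458 0.325 0.006]
saddleL [0.458 0.337 0.06 ]
saddleR [0.459 0.305 0.06 ]
vial [ 0.494 -0.067  0.05 ]
timer [ 0.647 -0.315  0.014]
dropper? [ 0.655 -0.197  0.07 ]
scanner front [0.528 0.042 0.1  ]
scanner left lo [0.576 0.249 0.1  ]
chem corner [0.603 0.252 0.16 ]
centri [ 0.565 -0.413  0.2  ]
edge [ 0.381 -0.009  0.   ]
```

View pics/topc.png

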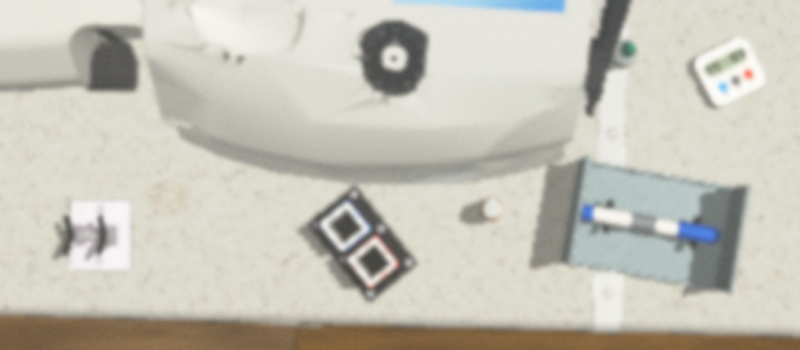

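The crop puts the blue well at about (346,227), which is (268.4,260.8) in the full picture, and the red one at (279.2,274). The rest's saddles are separated along world y, and the marker's cap points to −y. I'll move above the tray and take a wrist view.

Emit:
drive_effector:
  steps:
    - [[0.052, -0.0224, 0], [0, 0, 0], 0.085]
    - [[0.052, -0.0224, 0], [0, 0, 0], 0.085]
    - [[0.052, -0.0224, 0], [0, 0, 0], 0.085]
    - [[0.052, -0.0224, 0], [0, 0, 0], 0.085]
    - [[0.052, -0.0224, 0], [0, 0, 0], 0.085]
    - [[0.052, -0.0224, 0], [0, 0, 0], 0.085]
    - [[0.052, -0.0224, 0], [0, 0, 0], 0.085]
    - [[0, 0, 0], [0, 0, -0.185], 0.085]
    - [[0, 0, 0], [0, 0, -0.185], 0.085]
    - [[0, 0, 0], [0, 0, -0.185], 0.085]
    - [[0, 0, 0], [0, 0, -0.185], 0.085]
    - [[0, 0, 0], [0, 0, -0.185], 0.085]

```text
time_s: 1.6
ee_pos: [0.4829, -0.2311, 0.2306]
tcp_rot: [-2.491, -1.912, 0.001]
force: [0.7, 0.2, -0.5]
grip_width: 0.085
grip_force: 0.0
```

Emit:
drive_effector:
  steps:
    - [[0, 0, 0], [0, 0, -0.185], 0.085]
    - [[0, 0, 0], [0, 0, 0], 0.085]
    - [[0, 0, 0], [0, 0, 0], 0.085]

```text
time_s: 1.98
ee_pos: [0.4831, -0.2312, 0.231]
tcp_rot: [-2.314, -2.124, 0.0]
force: [0.3, 0.2, -0.8]
grip_width: 0.0851
grip_force: 0.0
```

```bash
python3 - <<'E'
from h import *
s=sensors.sense();print(s['joint_positions'].round(3),s['ee_pos'].round(4),s['tcp_rot'].round(4))
cv2.imwrite('pics/w1.png',vision.read_camera('wrist'))
E
```

```text
[ 0.719  0.309 -0.397  1.538  0.122  1.319  0.223] [ 0.4831 -0.2312  0.231 ] [-2.3141e+00 -2.1239e+00  5.0000e-04]
```

View pics/w1.png

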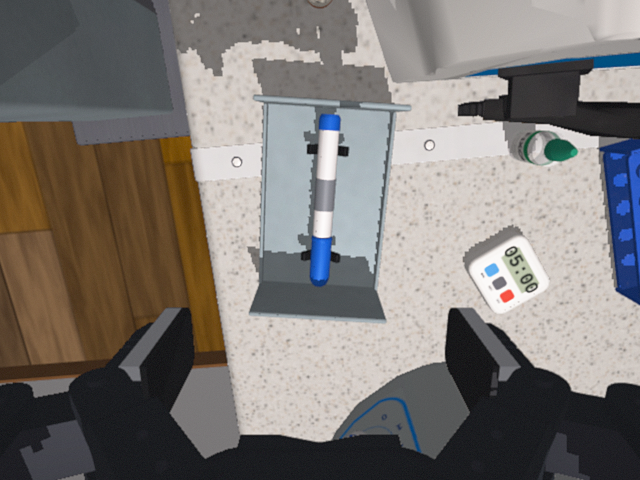

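The wrist view shows the marker with its tail plug at (330,122) and its cap end at (319,283), lying between the cheeks.

```bash
cat >> h.py <<'E'
def blue(im):
    h=cv2.cvtColor(im,cv2.COLOR_BGR2HSV); return cv2.inRange(h,(100,140,60),(130,255,255))
def blobs(m,amin=60):
    n,_,st,ce=cv2.connectedComponentsWithStats(m); return [(st[i],ce[i].round(1)) for i in range(1,n) if st[i][4]>=amin]
def totool(s,dw):  return Ro.from_rotvec(s['tcp_rot']).inv().apply(dw)
E
python3 - <<'E'
from h import *
im=cv2.imread('pics/w1.png');s=sensors.sense();C=cam('wrist',s)
m=blue(im);m[:,:265]=0;m[:,390:]=0;m[:100]=0;m[310:]=0
for b in blobs(m):print(b)
y,x=np.nonzero(m);P=np.array([cast(C,(a,b),.026)[:2] for a,b in zip(x,y)])
c=P.mean(0);d=np.linalg.svd(P-c)[2][0];d*=-np.sign(d[1])
t=(P-c)@d;n=(P-c)@[-d[1],d[0]]
print('dir',d,'len',np.ptp(t))
mid=c+d*(t.max()+t.min())/2;print('mid',mid,'width',np.ptp(n),'mid n',(n.max()+n.min())/2)
R=Ro.from_rotvec(s['tcp_rot']).as_matrix();print(R.round(4))
print('tool delta to mid', totool(s,np.r_[mid,0.009]-s['ee_pos']), 'angle in tool',totool(s,np.r_[d,0]))
E
```

```text
(array([319, 114,  21,  16, 316], dtype=int32), array([329.1, 121.8]))
(array([310, 236,  22,  51, 909], dtype=int32), array([319.8, 260.5]))
dir [-0.14693354 -0.98914637] len 0.1443468747999929
mid [ 0.48704677 -0.23045061] width 0.017503735578276794 mid n -8.806129681480142e-05
[[ 8.500e-02  9.964e-01 -5.000e-04]
 [ 9.964e-01 -8.500e-02  1.000e-04]
 [ 1.000e-04 -5.000e-04 -1.000e+00]]
tool delta to mid [0.00101056 0.00384414 0.22207748] angle in tool [-9.98053971e-01 -6.23559596e-02 -7.18985666e-05]
```

Emit:
drive_effector:
  steps:
    - [[0.028, 0.0055, 0.02], [0, 0, 0.0624], 0.05]
    - [[0, 0, 0.05], [0, 0, 0], 0.05]
    - [[0, 0, 0.05], [0, 0, 0], 0.05]
    - [[0, 0, 0.02], [0, 0, 0], 0.05]
    - [[0, 0, 0], [0, 0, 0], 0.05]
    - [[0, 0, 0], [0, 0, 0], 0.05]
  grip_force: 40

```text
time_s: 2.78
ee_pos: [0.4923, -0.204, 0.0925]
tcp_rot: [2.376, 2.052, 0.002]
force: [-0.1, 0.6, -0.6]
grip_width: 0.0499
grip_force: 0.0
```

```bash
python3 - <<'E'
from h import *
s=sensors.sense();d=np.array([-.14693,-.98915,0]);g=np.r_[.48705,-.23045,0.011]-.027*d
print(totool(s,g-s['ee_pos']).round(4),totool(s,d).round(4),s['joint_positions'].round(3))
E
```

```text
[ 0.0002 -0.0015  0.0815] [-1.0e+00 -1.6e-03  6.0e-04] [ 0.652  0.425 -0.381  1.744  0.183  1.005  0.057]
```

Emit:
drive_effector:
  steps:
    - [[0, -0.0015, 0.04], [0, 0, 0], 0.05]
    - [[0, 0, 0.03], [0, 0, 0], 0.05]
    - [[0, 0, 0.0115], [0, 0, 0], 0.05]
    - [[0, 0, 0], [0, 0, 0], 0.05]
    - [[0, 0, 0], [0, 0, 0], 0.005]
    - [[0, 0, 0], [0, 0, 0], 0.005]
    - [[0, 0, 0], [0, 0, 0], 0.005]
    - [[0, 0, 0], [0, 0, 0], 0.005]
  grip_force: 40

```text
time_s: 3.78
ee_pos: [0.491, -0.2039, 0.0112]
tcp_rot: [2.375, 2.052, 0.002]
force: [-0.7, 0.7, 6.4]
grip_width: 0.0158
grip_force: 39.1
```

Emit:
drive_effector:
  steps:
    - [[0, 0, -0.05], [0, 0, 0], 0.005]
    - [[0, 0, -0.05], [0, 0, 0], 0.005]
    - [[0, 0, -0.05], [0, 0, 0], 0.005]
    - [[0, 0, -0.05], [0, 0, 0], 0.005]
    - [[0, 0, 0], [0, 0, 0], 0.005]

```text
time_s: 4.4
ee_pos: [0.4927, -0.2043, 0.2146]
tcp_rot: [2.37, 2.048, 0.007]
force: [-0.0, 0.6, -1.2]
grip_width: 0.0155
grip_force: 39.2
```

Emit:
drive_effector:
  steps:
    - [[0.042, -0.0183, 0], [0, 0, 0], 0.005]
    - [[0.042, -0.0183, 0], [0, 0, 0], 0.005]
    - [[0.042, -0.0183, 0], [0, 0, 0], 0.005]
    - [[0.042, -0.0183, 0], [0, 0, 0], 0.005]
    - [[0.042, -0.0183, 0], [0, 0, 0], 0.005]
    - [[0.045, -0.002, -0.003], [0, 0, 0], 0.005]
    - [[0.045, -0.002, -0.003], [0, 0, 0], 0.005]
    - [[0.045, -0.002, -0.003], [0, 0, 0], 0.005]
    - [[0.045, -0.002, -0.003], [0, 0, 0], 0.005]
    - [[0.045, -0.002, -0.003], [0, 0, -0.147], 0.005]
    - [[0, 0, 0], [0, 0, 0], 0.005]
    - [[0, 0, 0], [0, 0, 0], 0.005]

```text
time_s: 5.9
ee_pos: [0.4518, 0.2404, 0.2235]
tcp_rot: [-2.22, -2.222, 0.005]
force: [-0.0, -0.0, 0.4]
grip_width: 0.0157
grip_force: 39.2
```

```bash
python3 - <<'E'
from h import *
s=sensors.sense();print(s['joint_positions'].round(3),s['ee_pos'].round(4),s['tcp_rot'].round(4))
cv2.imwrite('pics/w2.png',vision.read_camera('wrist'))
E
```

```text
[ 0.049  0.319 -0.734  1.603  0.22   1.307 -0.717] [0.4518 0.2404 0.2235] [-2.2204 -2.2224  0.0047]
```

View pics/w2.png

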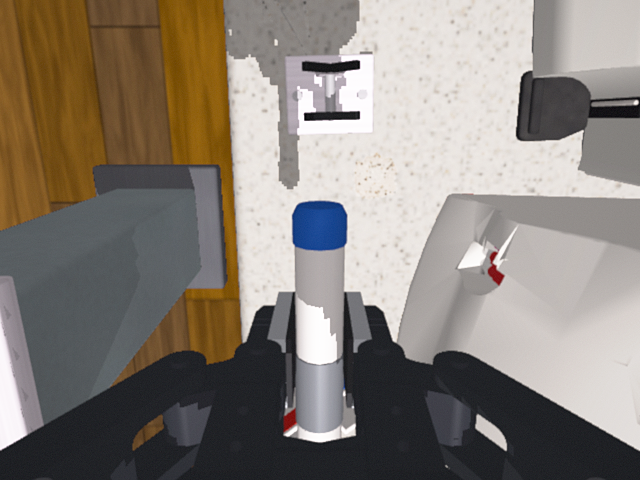

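The wrist view shows the rest clear of the marker: foot plate over columns 287–373 and rows 53–134, saddles at (331,66) and (332,115). The marker is held straight, with its tail at (320,210).

```bash
python3 - <<'E'
from h import *
im=cv2.imread('pics/w2.png');s=sensors.sense();C=cam('wrist',s)
g=im.max(2).astype(int)
k=np.uint8(g<45)*255;k[:45]=0;k[150:]=0;k[:,:285]=0;k[:,:][:,380:]=0
for b in blobs(k,60):
    st=b[0];print(st,b[1], [cast(C,(u,st[1]+st[3]/2),.064).round(4)[:2] for u in(st[0],st[0]+st[2])])
for a in [(287,53),(372,53),(288,134),(373,133)]: print('plate',cast(C,a,.006).round(4))
o=cv2.resize(im[40:150,265:395],None,fx=5,fy=5,interpolation=cv2.INTER_CUBIC);cv2.imwrite('pics/rest.png',o)
# marker tail measured in tool
m=blue(im);y,x=np.nonzero(m[195:255,280:360]);print('tail px',x.min()+280,x.max()+280,y.min()+195,y.max()+195)
for z in(.014,.016):
  X=s['ee_pos']+Ro.from_rotvec(s['tcp_rot']).apply([.045,0,-z]);print(proj(C,X),X)
E
```

```text
[303  61  56  11 460] [330.1  66.3] [array([0.4416, 0.342 ]), array([0.4785, 0.3419])]
[305 112  54   8 353] [331.4 115.5] [array([0.4426, 0.3106]), array([0.4793, 0.3106])]
plate [0.4271 0.3577 0.006 ]
plate [0.4932 0.3577 0.006 ]
plate [0.4266 0.2964 0.006 ]
plate [0.4961 0.2972 0.006 ]
tail px 293 346 202 249
[317.75215355 204.80719139] [0.45220005 0.2847381  0.23760878]
[317.72674792 206.12285981] [0.45220323 0.2847427  0.23960877]
```

View pics/rest.png

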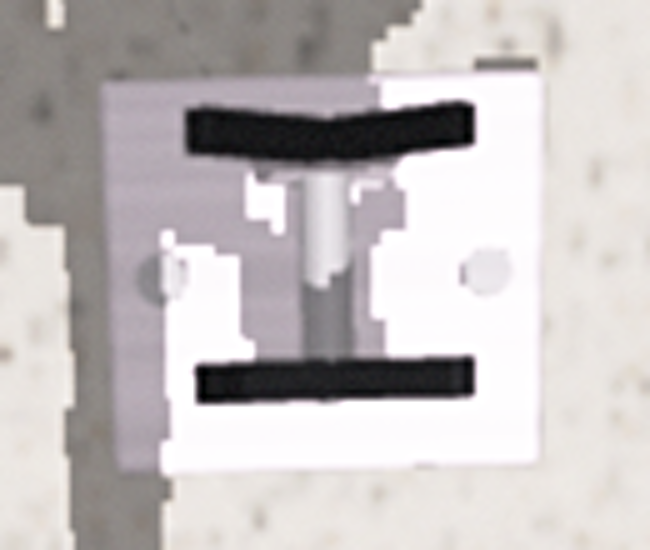

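The crop shows the two saddles square to the plate, with a yaw of only about 1°. The rest's centre is near (0.4605, 0.3265). I hold the marker 27 mm toward the tail, so the fingers will come down just outside the +y saddle.

Emit:
drive_effector:
  steps:
    - [[0.04, 0.003, 0], [0, 0, -0.022], 0.005]
    - [[0.04, 0.003, 0], [0, 0, 0], 0.005]
    - [[0.04, 0.003, 0], [0, 0, 0], 0.005]
    - [[0, 0, 0.045], [0, 0, 0], 0.005]
    - [[0, 0, 0.045], [0, 0, 0], 0.005]
    - [[0, 0, 0.03], [0, 0, 0], 0.005]
    - [[0, 0, 0], [0, 0, 0], 0.005]
    - [[0, 0, 0], [0, 0, 0], 0.005]

```text
time_s: 6.95
ee_pos: [0.4605, 0.3614, 0.1061]
tcp_rot: [2.197, 2.245, 0.003]
force: [0.4, 0.6, 0.3]
grip_width: 0.0154
grip_force: 39.2
```

```bash
python3 - <<'E'
from h import *
s=sensors.sense()
print(totool(s,np.r_[.4597,.3605,.0495]-s['ee_pos']).round(4),totool(s,[-.022,1,0]).round(4),s['joint_positions'].round(3))
E
```

```text
[-0.001  -0.0009  0.0566] [ 1.0002e+00 -2.0000e-04  9.0000e-04] [-0.223  0.575 -0.694  1.572  0.394  1.137 -0.983]
```

Emit:
drive_effector:
  steps:
    - [[-0.001, -0.0009, 0.03], [0, 0, 0], 0.005]
    - [[0, 0, 0.02], [0, 0, 0], 0.005]
    - [[0, 0, 0.0065], [0, 0, 0], 0.005]
    - [[0, 0, 0], [0, 0, 0], 0.005]

```text
time_s: 7.45
ee_pos: [0.4592, 0.3612, 0.0495]
tcp_rot: [2.195, 2.247, 0.003]
force: [0.0, -0.2, -0.3]
grip_width: 0.0157
grip_force: 39.2
```

Emit:
drive_effector:
  steps:
    - [[0, 0, 0.0015], [0, 0, 0], 0.005]
    - [[0, 0, 0], [0, 0, 0], 0.03]
    - [[0, 0, 0], [0, 0, 0], 0.045]
    - [[0, 0, 0], [0, 0, 0], 0.045]
    - [[0, 0, 0], [0, 0, 0], 0.045]
    - [[0, 0, -0.03], [0, 0, 0], 0.05]
    - [[0, 0, -0.05], [0, 0, 0], 0.05]
    - [[0, 0, -0.06], [0, 0, 0], 0.06]
    - [[-0.04, 0, -0.04], [0, 0, 0], 0.06]
    - [[-0.04, 0, 0], [0, 0, 0], 0.06]
    - [[0, 0, 0], [0, 0, 0], 0.06]
    - [[0, 0, 0], [0, 0, 0], 0.06]

```text
time_s: 8.95
ee_pos: [0.4599, 0.2812, 0.2267]
tcp_rot: [-2.194, -2.247, -0.0]
force: [-0.4, 0.5, -0.2]
grip_width: 0.0604
grip_force: 0.0
```

```bash
python3 - <<'E'
from h import *
s=sensors.sense();im=vision.read_camera('wrist');cv2.imwrite('pics/w3.png',im);C=cam('wrist',s);print(s['ee_pos'],s['joint_positions'].round(3))
for b in blobs(blue(im)):
  print(b,cast(C,b[1],.062).round(4))
E
```

```text
[0.45994686 0.28115952 0.22670333] [-0.027  0.381 -0.751  1.528  0.264  1.337 -0.78 ]
(array([308,  29,  25,  21, 454], dtype=int32), array([319.7,  38.5])) [0.4577 0.4016 0.062 ]
(array([ 309,  181,   23,   60, 1237], dtype=int32), array([320.2, 209.4])) [0.4609 0.2869 0.062 ]
(array([304, 409,  53,  32, 761], dtype=int32), array([328.3, 425.1])) [0.4725 0.0997 0.062 ]
```

View pics/w3.png

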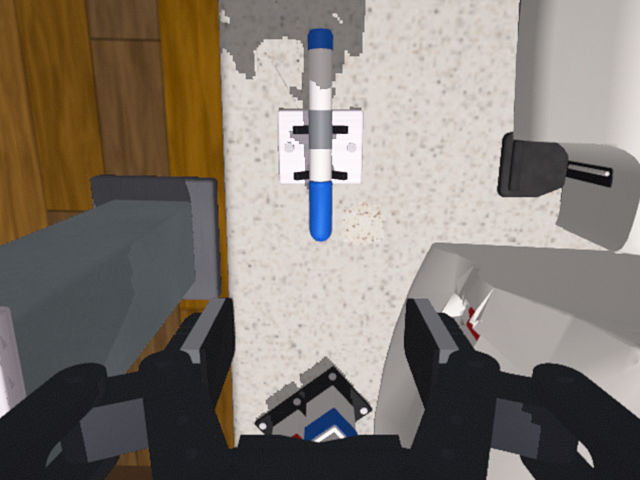

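The marker lies in the V rest, tail plug at (320,38) and cap tip at (320,240), close to level and central. The next step needs tilted poses, so I'll fit the arm's kinematics from the poses logged so far.

```bash
cat > kin.py <<'E'
from h import *
import itertools
Q=np.array([[1.15130193,.31171383,.01398884,1.51306057,-.00441377,1.3191891,-.02720544],[.719,.309,-.397,1.538,.122,1.319,.223],[.652,.425,-.381,1.744,.183,1.005,.057],[.049,.319,-.734,1.603,.22,1.307,-.717],[-.223,.575,-.694,1.572,.394,1.137,-.983],[-.027,.381,-.751,1.528,.264,1.337,-.780]])
P=np.array([[.20262783,-.51053107,.23022614],[.4831,-.2312,.231],[.4923,-.204,.0925],[.4518,.2404,.2235],[.4605,.3614,.1061],[.45994686,.28115952,.22670333]])
V=[[-3.08344771,-.589596,.000815],[-2.3141,-2.1239,.0005],[2.376,2.052,.002],[-2.2204,-2.2224,.0047],[2.197,2.245,.003],[-2.194,-2.247,0]]
def chain(q,s):
    R=Ro.identity();F=[R]
    for i in range(7):
        R=R*Ro.from_rotvec(s[i]*q[i]*np.eye(3)[2 if i%2==0 else 1]);F.append(R)
    return F
best=None
for s in itertools.product((1,-1),repeat=7):
    for b in (0,):
        D=[chain(q,s)[7].inv()*Ro.from_rotvec(v) for q,v in zip(Q,V)]
        M=Ro.concatenate(D).mean();e=max((M.inv()*d).magnitude() for d in D)
        if best is None or e<best[0]:best=(e,s,M)
err,S,RT=best
idx=[(0,2),(2,0),(3,0),(3,2),(4,0),(5,0),(5,2),(6,0),(7,0),(7,1),(7,2)]
def rows(q):
    F=[f.as_matrix() for f in chain(q,S)];return np.stack([F[k][:,a] for k,a in idx],1)
A=np.vstack([rows(q) for q in Q]);w=np.linalg.lstsq(np.vstack([A,1e-4*np.eye(len(idx))]),np.r_[P.ravel(),np.zeros(len(idx))],rcond=None)[0]
def fk(q): return rows(q)@w, chain(q,S)[7]*RT
if __name__=='__main__':
    print(err,S,RT.as_matrix().round(3));print(dict(zip(idx,w.round(4))));print(abs(A@w-P.ravel()).max())
E
python3 kin.py
```

```text
0.00085356472417223 (-1, 1, -1, 1, -1, 1, -1) [[-0. -1.  0.]
 [ 1. -0.  0.]
 [-0.  0.  1.]]
{(0, 2): np.float64(-2.1978), (2, 0): np.float64(-0.0101), (3, 0): np.float64(-0.0239), (3, 2): np.float64(0.5385), (4, 0): np.float64(0.0238), (5, 0): np.float64(-0.0146), (5, 2): np.float64(0.4249), (6, 0): np.float64(-0.0058), (7, 0): np.float64(0.0028), (7, 1): np.float64(-0.0148), (7, 2): np.float64(-2.021)}
0.003354606586144948
```

Emit:
drive_effector:
  steps:
    - [[0.04, 0, -0.01], [0, 0, 0], 0.05]
    - [[0.04, 0, -0.01], [0, 0, 0], 0.05]
    - [[0.04, 0, -0.01], [0, 0, 0], 0.05]
    - [[0, 0, 0], [0, -0.17, 0], 0.05]
    - [[0, 0, 0], [0, -0.17, 0], 0.05]
    - [[0, 0, 0], [0, -0.17, 0], 0.05]
    - [[0, 0, 0], [0, 0, 0], 0.05]
    - [[0, 0, 0], [0, 0, 0], 0.05]

```text
time_s: 10.0
ee_pos: [0.4573, 0.4012, 0.2568]
tcp_rot: [1.91, 1.957, -0.496]
force: [0.3, -0.4, 0.5]
grip_width: 0.0498
grip_force: 0.0
```

```bash
python3 - <<'E'
from h import *
s=sensors.sense();print(repr(s['joint_positions']),s['ee_pos'],s['tcp_rot'])
import kin
from scipy.optimize import least_squares
Q=np.vstack([kin.Q,s['joint_positions']]);P=np.vstack([kin.P,s['ee_pos']])
print((kin.chain(s['joint_positions'],kin.S)[7]*kin.RT).as_rotvec())
A=np.vstack([kin.rows(q) for q in Q]);n=len(kin.idx)
for lam in(1e-4,1e-2):
  w=np.linalg.lstsq(np.vstack([A,lam*np.eye(n)]),np.r_[P.ravel(),np.zeros(n)],rcond=None)[0]
  print(dict(zip(kin.idx,w.round(4).tolist())),abs(A@w-P.ravel()).max())
E
```

```text
array([-0.69002102,  0.79317792, -0.57415612,  0.87903425,  0.64496576,
        2.006128  , -1.04391957]) [0.45734531 0.4011804  0.25676455] [ 1.91020076  1.95707842 -0.49634694]
[ 1.91056181  1.95730298 -0.49632343]
{(0, 2): 0.2627, (2, 0): -0.0012, (3, 0): 0.0034, (3, 2): 0.5051, (4, 0): 0.0076, (5, 0): 0.0132, (5, 2): 0.4135, (6, 0): 0.0017, (7, 0): 0.0035, (7, 1): -0.0128, (7, 2): 0.3893} 0.005601790160005282
{(0, 2): 0.2544, (2, 0): -0.0011, (3, 0): 0.0026, (3, 2): 0.4937, (4, 0): -0.0043, (5, 0): 0.0191, (5, 2): 0.4136, (6, 0): -0.0008, (7, 0): 0.0036, (7, 1): -0.0127, (7, 2): 0.376} 0.0054407958274587664
```

```bash
cat > ik.py <<'E'
import kin
from h import *
from scipy.optimize import least_squares
kin.Q=np.vstack([kin.Q,[-.69002102,.79317792,-.57415612,.87903425,.64496576,2.006128,-1.04391957]]);kin.P=np.vstack([kin.P,[.45734531,.4011804,.25676455]])
kin.idx=kin.idx+[(2,1),(4,1),(6,1)]
A=np.vstack([kin.rows(q) for q in kin.Q]);n=len(kin.idx)
kin.w=np.linalg.lstsq(np.vstack([A,3e-3*np.eye(n)]),np.r_[kin.P.ravel(),np.zeros(n)],rcond=None)[0]
lo=np.array([-2.7,-.3,-1.27,.12,-1.44,.2,-3.05])+.03;hi=np.array([2.7,1.91,1.3,2.57,4.58,2.03,3.05])-.03
def ik(p,R,q0,mu=1e-3):
    q0=np.clip(q0,lo+1e-3,hi-1e-3)
    f=lambda q:np.r_[(kin.fk(q)[0]-p)*10,(R.inv()*kin.fk(q)[1]).as_rotvec()*3,mu*(q-q0)]
    r=least_squares(f,q0,bounds=(lo,hi));q=r.x
    return q,np.linalg.norm(kin.fk(q)[0]-p),(R.inv()*kin.fk(q)[1]).magnitude()
def frame(m,h,th): # marker dir m, perpendicular h; tool z = cos th m + sin th h
    m=np.array(m,float);h=np.array(h,float)
    z=np.cos(th)*m+np.sin(th)*h;x=-np.sin(th)*m+np.cos(th)*h
    return Ro.from_matrix(np.stack([x,np.cross(z,x),z],1)),z
E
python3 - <<'E'
from ik import *
print(abs(A@kin.w-kin.P.ravel()).max())
rng=np.random.default_rng(0)
g0=np.array([.458,.395,.062]);g1=np.array([.47,.075,.23])
cur=kin.Q[-1]
for th in(45,50,55,60,65,70):
    t=np.radians(th);R,z=frame([.022,-1,0],[0,0,-1],t)
    b=min((ik(g0+.017*z,R,q0) for q0 in [cur]+[rng.uniform(lo,hi) for _ in range(8)]),key=lambda r:r[1]*3+r[2]+.02*np.linalg.norm(r[0]-cur))
    print('REST',th,b[0].round(2),round(b[1],4),round(b[2],3))
    for az in(-60,-20,0,20,50,90,140):
        a=np.radians(az);R,z=frame([0,0,-1],[np.cos(a),np.sin(a),0],t)
        for dz in(0,-.095):
          c=min((ik(g1+[0,0,dz]+.017*z,R,q0) for q0 in [b[0]]+[rng.uniform(lo,hi) for _ in range(6)]),key=lambda r:r[1]*3+r[2]+.02*np.linalg.norm(r[0]-b[0]))
          if c[1]<.01 and c[2]<.03:print('   az',az,dz,c[0].round(2))
E
```

```text
0.0003799973874319962
REST 45 [-0.78  1.09 -0.47  0.97  0.74  1.91 -1.18] 0.0 0.0
   az -60 0 [ 0.22  0.52 -1.24  1.91  1.11  1.67  2.32]
   az -60 -0.095 [ 0.17  0.75 -1.24  2.01  1.27  1.71  2.09]
   az -20 0 [ 0.69 -0.22 -1.16  2.28  0.77  0.54 -3.02]
   az -20 -0.095 [-0.63  0.09 -0.02  2.43  1.41  0.65  2.51]
   az 0 0 [-0.03 -0.23 -0.31  2.39  0.68  0.29 -2.51]
   az 0 -0.095 [-0.38 -0.01 -0.01  2.54  2.02  0.3   2.39]
   az 20 0 [-0.49 -0.27  0.37  2.41 -0.38  0.24 -0.98]
   az 20 -0.095 [-0.31 -0.01  0.28  2.54  4.14  0.26  0.82]
   az 50 0 [-0.   -0.02  0.3   2.22 -1.    0.87  0.25]
   az 50 -0.095 [ 0.15  0.17  0.16  2.33 -1.29  0.78  0.64]
   az 90 0 [ 0.5   0.33 -0.23  1.81 -0.7   1.33  0.56]
   az 90 -0.095 [ 1.15  0.85 -1.24  1.88  0.    0.95  0.04]
   az 140 0 [ 0.71  0.96 -1.24  1.3   0.17  1.78  0.38]
   az 140 -0.095 [ 0.72  1.09 -1.24  1.39  0.3   1.66  0.39]
REST 50 [-0.73  1.03 -0.5   1.04  0.72  1.82 -1.2 ] 0.0 0.0
   az -60 0 [ 0.15  0.58 -1.24  1.93  1.18  1.77  2.23]
   az -60 -0.095 [ 0.03  0.7  -1.08  2.02  1.26  1.68  2.05]
   az -20 0 [-0.91 -0.11  0.18  
[... 2628 characters left out ...]
  az 140 -0.095 [ 0.69  1.31 -1.24  1.22  0.17  1.85  0.38]
REST 70 [-0.53  0.84 -0.61  1.32  0.63  1.46 -1.2 ] 0.0 0.0
   az -60 0 [-0.17  0.69 -0.97  1.98  1.31  1.98  2.02]
   az -60 -0.095 [-0.67  0.67 -0.29  2.03  1.17  1.56  1.94]
   az -20 0 [-0.5   0.14 -0.44  2.53  1.68  1.19  2.09]
   az -20 -0.095 [ 0.06  0.95 -1.2   2.54  1.93  2.    1.96]
   az 50 0 [ 1.38  0.38 -0.96  2.37 -1.41  0.89  0.96]
   az 50 -0.095 [ 1.52  1.03 -1.24  2.4  -1.27  0.28  1.16]
   az 90 0 [ 1.25  0.98 -1.24  1.81 -0.34  1.14  0.3 ]
   az 90 -0.095 [ 1.25  1.21 -1.24  1.83 -0.11  1.02  0.26]
   az 140 0 [ 0.68  1.22 -1.24  1.16 -0.    1.96  0.32]
   az 140 -0.095 [ 0.68  1.36 -1.24  1.18  0.14  1.89  0.37]
```

```bash
cat > path.py <<'E'
from ik import *
from scipy.spatial.transform import Slerp
t=np.radians(45)
g0=np.array([.458,.395,.062])
R0,z0=frame([.022,-1,0],[0,0,-1],t)
def run(wps,q):
    out=[]
    for (ga,Ra),(gb,Rb) in zip(wps[:-1],wps[1:]):
        n=int(max(np.linalg.norm(gb-ga)/.04,(Ra.inv()*Rb).magnitude()/.15))+1
        sl=Slerp([0,1],Ro.concatenate([Ra,Rb]))
        for k in range(1,n+1):
            R=sl(k/n);g=ga+(gb-ga)*k/n
            qn,e1,e2=ik(g+R.apply([0,0,.017]),R,q,mu=.02)
            out.append((qn,e1,e2,abs(qn-q).max()));q=qn
    return out
E
python3 - <<'E'
from path import *
qa,e1,e2=ik(g0+[0,.05,.08]+.017*z0,R0,kin.Q[-1]);print('pre',qa.round(2),e1,e2)
for az in(40,50,60,70,80):
    a=np.radians(az);R1,z1=frame([0,0,-1],[np.cos(a),np.sin(a),0],t)
    w=[(g0,R0),(g0+[0,0,.1],R0),(np.array([.45,.24,.25]),R1),(np.array([.465,.075,.24]),R1),(np.array([.465,.075,.136]),R1)]
    q,_,_=ik(g0+.017*z0,R0,qa,mu=.02)
    o=run(w,q)
    Qs=np.array([x[0] for x in o]);print(az,len(o),'err',max(x[1] for x in o).round(4),max(x[2] for x in o).round(3),'step',max(x[3] for x in o).round(2),'margin',np.minimum(Qs-lo,hi-Qs).min(0).round(2),'end',Qs[-1].round(2))
s=sensors.sense();T=Ro.from_rotvec(s['tcp_rot'])
print('rel rot to R0',(T.inv()*R0).as_rotvec())
E
```

```text
pre [-1.05  1.08  0.13  0.71  0.36  2.   -0.89] 3.009745775470769e-07 1.4597247373439407e-06Traceback (most recent call last):
  File "<stdin>", line 8, in <module>
AttributeError: 'float' object has no attribute 'round'
```

```bash
python3 - <<'E'
from path import *
qa,e1,e2=ik(g0+[0,.03,.06]+.017*z0,R0,kin.Q[-1],mu=.02);print('pre',qa.round(2),e1,e2)
for az in(40,50,60,70,80):
    a=np.radians(az);R1,z1=frame([0,0,-1],[np.cos(a),np.sin(a),0],t)
    w=[(g0,R0),(g0+[0,0,.1],R0),(np.array([.45,.24,.25]),R1),(np.array([.465,.075,.24]),R1),(np.array([.465,.075,.136]),R1)]
    q,_,_=ik(g0+.017*z0,R0,qa,mu=.02)
    o=run(w,q)
    Qs=np.array([x[0] for x in o]);print(az,len(o),'err',np.max([x[1:] for x in o],0).round(3),'margin',np.minimum(Qs-lo,hi-Qs).min(0).round(2),'end',Qs[-1].round(2))
s=sensors.sense();T=Ro.from_rotvec(s['tcp_rot'])
print('rel rot to R0',(T.inv()*R0).as_rotvec())
E
```

```text
pre [-0.88  1.06 -0.31  0.81  0.65  2.   -1.06] 1.777793396759633e-05 9.089208990564763e-05
40 23 err [0.    0.003 0.878] margin [1.82 0.07 0.73 0.13 0.   0.   1.66] end [ 0.56  0.11 -0.34  2.41 -1.41  0.57  0.58]
50 23 err [0.    0.    0.323] margin [1.82 0.15 0.83 0.2  0.13 0.   1.76] end [ 0.13  0.16  0.19  2.34 -1.28  0.78  0.64]
60 22 err [0.    0.    0.295] margin [1.82 0.23 0.8  0.3  0.29 0.   1.83] end [ 0.34  0.23  0.    2.24 -1.12  0.88  0.66]
70 22 err [0.    0.    0.267] margin [1.82 0.31 0.77 0.41 0.45 0.   1.89] end [ 0.49  0.31 -0.16  2.13 -0.96  0.96  0.66]
80 22 err [0.    0.    0.243] margin [1.82 0.4  0.72 0.52 0.54 0.   1.91] end [ 0.6   0.39 -0.31  2.02 -0.79  1.03  0.65]
rel rot to R0 [ 0.00150241 -0.27680692  0.00173765]
```

```bash
python3 - <<'E'
from h import *
C=cam('top');im=cv2.imread('pics/top0.png')[245:292,250:298]
b=cv2.resize(im,None,fx=8,fy=8,interpolation=cv2.INTER_CUBIC);g=b.max(2)
k=np.uint8(g<110)*255
for st,ce in blobs(k,1500): 
    u=(ce+.5)/8-.5+[250,245];print(st,u.round(2),cast(C,u,.064).round(4))
w=np.uint8(b.min(2)>150)*255
S=cam('side');si=cv2.imread('pics/side0.png')
for st,ce in blobs(blue(si),40):print('blue side',st,ce)
for X in([.465,.075,.064],[.465,.075,.005]):print(proj(S,X))
big=cv2.resize(im,None,fx=12,fy=12,interpolation=cv2.INTER_CUBIC)[:560]
sc=cv2.resize(si[255:315,280:355],None,fx=9.3,fy=9.3,interpolation=cv2.INTER_CUBIC)[:560]
h=min(len(big),len(sc));o=np.hstack([big[:h],sc[:h]]);o=cv2.resize(o,(800,int(o.shape[0]*800/o.shape[1])));print(o.shape);cv2.imwrite('pics/pot.png',o)
E
```

```text
[   34    28   224   307 11017] [269.59 266.06] [0.4605 0.0671 0.064 ]
[ 109   85   77   79 3523] [267.84 260.09] [0.4749 0.0718 0.064 ]
[ 239  136  108  202 6109] [286.71 273.46] [0.4438 0.025  0.064 ]
[ 197  196   78   80 3731] [279.   274.05] [0.4419 0.0436 0.064 ]
blue side [410 188   8   8  42] [413.6 191.7]
blue side [385 226  11  10  60] [389.8 229.8]
blue side [298 276  16   9 130] [305.7 280.3]
blue side [ 48 302  20  15 112] [ 58.5 308.5]
blue side [  66  401   50   50 1251] [ 90.7 425.9]
[309.31826465 271.08105845]
[309.15352567 296.63440597]
(350, 800, 3)
```

View pics/pot.png

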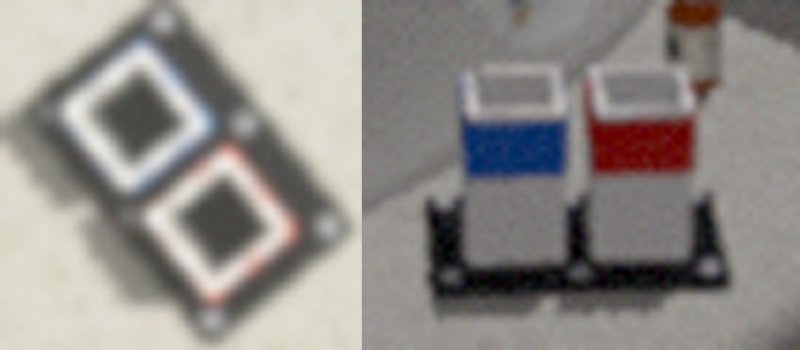

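Both wells measure 43.4 mm apart (nominal 44), with the blue well at about (0.475, 0.072); in the side crop blue is on the left. Next I tilt to θ=50° and compute the approach to the tail.

Emit:
drive_effector:
  steps:
    - [[0, 0, 0], [0, -0.095, 0], 0.05]
    - [[0, 0, 0], [0, -0.095, 0], 0.05]
    - [[0, 0, 0], [0, 0, 0], 0.05]
  grip_force: 60

```text
time_s: 10.38
ee_pos: [0.46, 0.3947, 0.2502]
tcp_rot: [1.836, 1.866, -0.627]
force: [-0.8, 0.3, 0.3]
grip_width: 0.0495
grip_force: 0.0
```

```bash
cat > goal.py <<'E'
from ik import *
t=np.radians(50);M=np.array([.028,-1,0])/np.hypot(1,.028)
R0,z0=frame(M,[0,0,-1],t); g=np.array([.4579,.3946,.062])
def rel(p,R):
    s=sensors.sense();T=Ro.from_rotvec(s['tcp_rot']);print('q',s['joint_positions'].round(2),'d',T.inv().apply(p-s['ee_pos']).round(4),'rot',(T.inv()*R).as_rotvec().round(4))
E
python3 -c "
from goal import *
rel(g+.017*z0,R0);rel(g-.083*z0,R0)
print(cast(cam('side'),(306.4,270.9),.064))"
```

```text
q [-0.94  0.83 -0.02  0.8   0.41  2.03 -0.86] d [1.127e-01 1.000e-04 1.671e-01] rot [-0.0174 -0.0502 -0.0057]
q [-0.94  0.83 -0.02  0.8   0.41  2.03 -0.86] d [ 0.1177 -0.0017  0.0672] rot [-0.0174 -0.0502 -0.0057]
[0.47009698 0.07790534 0.064     ]
```

Emit:
drive_effector:
  steps:
    - [[0.04, -0.0005, 0.023], [0, 0, 0], 0.05]
    - [[0.04, -0.0006, 0.022], [0, 0, 0], 0.05]
    - [[0.038, -0.0006, 0.022], [0, 0, 0], 0.05]
    - [[0, 0, 0], [-0.017, -0.05, -0.006], 0.05]
    - [[0, 0, 0], [0, 0, 0], 0.05]
  grip_force: 60

```text
time_s: 11.0
ee_pos: [0.4524, 0.4515, 0.1236]
tcp_rot: [1.786, 1.854, -0.655]
force: [-0.2, -0.3, 0.2]
grip_width: 0.0498
grip_force: 0.0
```

```bash
python3 -c "
from goal import *
rel(g+.017*z0,R0)"
```

```text
q [-1.    1.04 -0.03  0.74  0.4   1.95 -0.95] d [-0.0047  0.0044  0.1008] rot [-0.0048 -0.0062  0.0113]
```

Emit:
drive_effector:
  steps:
    - [[-0.0047, 0.0044, 0.03], [-0.005, -0.006, 0.011], 0.05]
    - [[0, 0, 0.02], [0, 0, 0], 0.05]
    - [[0, 0, 0], [0, 0, 0], 0.05]
  grip_force: 60

```text
time_s: 11.38
ee_pos: [0.4594, 0.4138, 0.09]
tcp_rot: [1.79, 1.833, -0.65]
force: [0.0, 0.2, 0.4]
grip_width: 0.0499
grip_force: 0.0
```

```bash
python3 - <<'E'
from goal import *
s=sensors.sense();im=vision.read_camera('wrist');C=cam('wrist',s);cv2.imwrite('pics/w4.png',im)
for st,ce in blobs(blue(im)):print(st,ce)
tail=g-.013*M
for k,w in((0,0),(.012,0),(.098,0),(.144,0)): print(k,proj(C,tail+k*M))
rel(g+.017*z0,R0)
E
```

```text
[ 295  248   38   44 1345] [313.8 269.5]
[303 345  27  32 467] [316.1 363.6]
[304 395  45  27 922] [325.7 408. ]
0 [312.77441026 259.67190462]
0.012 [313.16905859 273.83847326]
0.098 [315.11116313 343.55359685]
0.144 [315.76775829 367.12318966]
q [-0.98  0.99 -0.02  0.91  0.41  1.82 -0.99] d [ 0.0026 -0.0021  0.052 ] rot [ 0.0023  0.0002 -0.0039]
```

Emit:
drive_effector:
  steps:
    - [[0.0026, -0.0021, 0.025], [0, 0, -0.004], 0.05]
    - [[0, 0, 0.02], [0, 0, 0], 0.05]
    - [[0, 0, 0.007], [0, 0, 0], 0.05]
    - [[0, 0, 0], [0, 0, 0], 0.05]
  grip_force: 60

```text
time_s: 11.92
ee_pos: [0.4578, 0.3845, 0.0481]
tcp_rot: [1.783, 1.839, -0.649]
force: [-1.7, 0.0, 0.1]
grip_width: 0.0501
grip_force: 0.0
```

Emit:
drive_effector:
  steps:
    - [[0, 0, 0], [0, 0, 0], 0.005]
    - [[0, 0, 0], [0, 0, 0], 0.005]
    - [[0, 0, 0], [0, 0, 0], 0.005]
    - [[0, 0, 0], [0, 0, 0], 0.005]
    - [[0, 0, 0], [0, 0, 0], 0.005]
  grip_force: 60

```text
time_s: 12.55
ee_pos: [0.4577, 0.3842, 0.0475]
tcp_rot: [1.782, 1.838, -0.65]
force: [1.5, 1.7, 1.5]
grip_width: 0.0148
grip_force: 58.4
```

```bash
python3 -c "
from goal import *
rel(g+.017*z0,R0);print(R0.inv().apply([0,0,1]))"
```

```text
q [-0.96  0.98 -0.02  1.06  0.41  1.69 -1.02] d [-0.0014  0.0005 -0.0008] rot [0.0042 0.0032 0.0017]
[-6.42787610e-01  5.55111512e-17 -7.66044443e-01]
```

Emit:
drive_effector:
  steps:
    - [[-0.026, 0, -0.031], [0, 0, 0], 0.005]
    - [[-0.026, 0, -0.031], [0, 0, 0], 0.005]
    - [[-0.026, 0, -0.031], [0, 0.17, 0], 0.005]
    - [[-0.02, 0, -0.035], [0, 0.17, 0], 0.005]
    - [[-0.014, 0, -0.037], [0, 0.17, 0], 0.005]
    - [[0, 0, 0], [0, 0.17, 0], 0.005]
    - [[0, 0, 0], [0, 0.17, 0], 0.005]
    - [[0, 0, 0], [0, 0.17, 0], 0.005]
    - [[0, 0, 0], [0, 0, 0], 0.005]
  grip_force: 60

```text
time_s: 13.68
ee_pos: [0.4586, 0.3779, 0.2463]
tcp_rot: [-2.029, -2.073, -0.317]
force: [0.2, -0.2, -0.2]
grip_width: 0.0151
grip_force: 58.6
```

```bash
cat >> goal.py <<'E'
def state():
    s=sensors.sense();T=Ro.from_rotvec(s['tcp_rot']);m=T.apply(R0.inv().apply(M));G=s['ee_pos']-T.apply([0,0,.017])
    print('q',s['joint_positions'].round(2),'ee',s['ee_pos'].round(4),'g',G.round(4),'m',m.round(3),'zt',T.apply([0,0,1]).round(3),'cap',(G+.131*m).round(4));return s,T,m,G
E
python3 -c "
from goal import *
s,T,m,G=state()
a=np.radians(55);R1,z1=frame([0,0,-1],[np.cos(a),np.sin(a),0],t)
rel(np.array([.45,.20,.25])+.017*z1,R1);print(T.inv().apply(np.eye(3)).round(3))"
```

```text
q [-0.39  0.29 -0.21  1.56 -0.22  1.15 -0.49] ee [0.4586 0.3779 0.2463] g [0.4587 0.3727 0.2625] m [ 0.01  -0.532 -0.847] zt [-0.008  0.307 -0.952] cap [0.46   0.3031 0.1515]
q [-0.39  0.29 -0.21  1.56 -0.22  1.15 -0.49] d [-0.1613 -0.0047 -0.0444] rot [-0.3591  0.5423  0.5304]
[[-0.02   1.    -0.008]
 [ 0.952  0.021  0.307]
 [ 0.307 -0.002 -0.952]]
```

Emit:
drive_effector:
  steps:
    - [[-0.03, 0, -0.009], [-0.072, 0.1085, 0.106], 0.005]
    - [[-0.03, 0, -0.009], [-0.072, 0.1085, 0.106], 0.005]
    - [[-0.02, 0, 0], [-0.072, 0.1085, 0.106], 0.005]
    - [[0, 0, 0], [-0.072, 0.1085, 0.106], 0.005]
    - [[0, 0, 0], [-0.072, 0.1085, 0.106], 0.005]
    - [[0, 0, 0], [0, 0, 0], 0.005]
  grip_force: 60

```text
time_s: 14.42
ee_pos: [0.4483, 0.3095, 0.2319]
tcp_rot: [-2.229, -1.218, -1.025]
force: [0.9, 1.0, 0.2]
grip_width: 0.0155
grip_force: 58.6
```

```bash
python3 - <<'E'
from goal import *
s,T,m,G=state()
a=np.radians(55);R1,z1=frame([0,0,-1],[np.cos(a),np.sin(a),0],t)
rel(np.array([.45,.20,.25])+.017*z1,R1)
print(T.inv().apply(np.eye(3)).round(3))
im=vision.read_camera('wrist');cv2.imwrite('pics/w5.png',im)
C=cam('wrist',s);print(proj(C,[.475,.072,.064]))
E
```

```text
q [-0.13 -0.05 -0.17  2.27 -1.25  0.55  0.12] ee [0.4483 0.3095 0.2319] g [0.4413 0.2987 0.243 ] m [-0.006 -0.01  -1.   ] zt [ 0.41   0.638 -0.651] cap [0.4406 0.2974 0.112 ]
q [-0.13 -0.05 -0.17  2.27 -1.25  0.55  0.12] d [-0.0456  0.0611 -0.064 ] rot [-0.03    0.0114  0.0263]
[[ 0.352  0.841  0.41 ]
 [ 0.548 -0.54   0.638]
 [ 0.759  0.001 -0.651]]
[653.1884414  849.54658806]
```

View pics/w5.png

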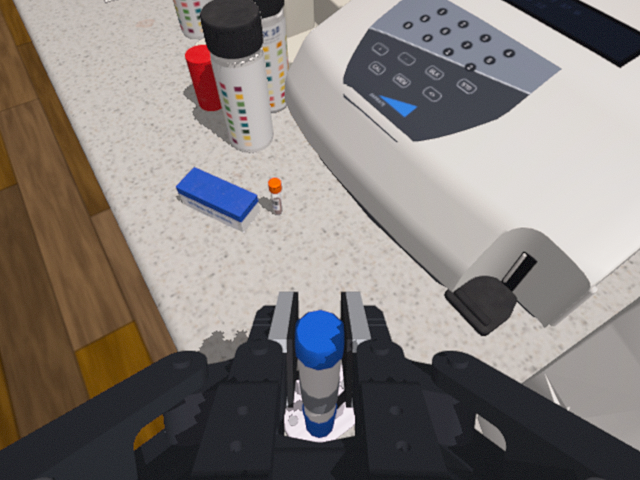

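The wrist view shows the marker hanging upright, with its tail at (320,340) and cap near (320,425). I'll refine the well position from the plate edges in the earlier picture w3.

```bash
python3 - <<'E'
from goal import *
im=cv2.imread('pics/w3.png');C=cam('wrist',dict(ee_pos=np.array([.45994686,.28115952,.22670333]),tcp_rot=np.array([-2.194,-2.247,0])))
print('pred blue',proj(C,[.475,.072,.064]))
k=im.max(2)<60
P=[]
for u in range(250,380):
    r=np.nonzero(k[345:432,u])[0]
    if len(r)>3: P.append((u,r[0]+345))
P=np.array(P);ap=P[P[:,1].argmin()];print('apex',ap,P[::8].tolist())
def line(sel):
    X=np.array([cast(C,p,.005)[:2] for p in P[sel]])
    for _ in range(4):
        c=X.mean(0);d=np.linalg.svd(X-c)[2][0];r=abs((X-c)@[-d[1],d[0]]);X=X[r<=max(.001,np.percentile(r,85))]
    return c,d,r.max(),len(X)
L=[line((P[:,0]>265)&(P[:,0]<ap[0]-6)),line((P[:,0]>ap[0]+5)&(P[:,0]<365))]
for l in L:print(l)
(c1,d1,_,_),(c2,d2,_,_)=L
u=np.linalg.solve(np.c_[d1,-d2],c2-c1);K=c1+u[0]*d1;print('corner',K,'dot',d1@d2)
e=-d1*np.sign(d1[0]); # along long side? print both
a=d1*np.sign((c1-K)@d1);b=d2*np.sign((c2-K)@d2)
print('dirs',a,b)
print('blue if a long',K+.030*a+.032*b,' if b long',K+.030*b+.032*a)
S=cam('side');print('side proj of top est',proj(S,[.475,.072,.064]),proj(S,np.r_[K+.030*a+.032*b,.064]))
E
```

```text
pred blue [331.51319779 454.23555707]
apex [333 366] [[256, 421], [264, 415], [272, 409], [280, 404], [288, 398], [296, 392], [304, 387], [312, 381], [320, 375], [328, 370], [336, 370], [344, 378], [352, 387], [360, 396], [368, 405]]
(array([0.44089314, 0.09063494]), array([0.75982981, 0.65012203]), np.float64(0.00045147355789200113), 61)
(array([0.49532459, 0.09849846]), array([ 0.64561174, -0.76366582]), np.float64(0.0005013596047248122), 26)
corner [0.47633543 0.1209599 ] dot -0.005920925316134695
dirs [-0.75982981 -0.65012203] [ 0.64561174 -0.76366582]
blue if a long [0.47420011 0.07701894]  if b long [0.47138922 0.07724603]
side proj of top est [306.21262853 269.1003715 ] [305.02585401 270.14940444]
```

Emit:
drive_effector:
  steps:
    - [[-0.0218, 0.0294, -0.0254], [0, 0, 0], 0.005]
    - [[-0.0218, 0.0294, -0.0254], [0, 0, 0], 0.005]
    - [[-0.0218, 0.0294, -0.0254], [0, 0, 0], 0.005]
    - [[-0.0218, 0.0294, -0.0254], [0, 0, 0], 0.005]
    - [[-0.01, 0.0147, -0.0127], [-0.03, 0.0114, 0.0263], 0.005]
    - [[0, 0, 0], [0, 0, 0], 0.005]
    - [[0, 0, 0], [0, 0, 0], 0.005]
  grip_force: 60

```text
time_s: 15.35
ee_pos: [0.4802, 0.1123, 0.2348]
tcp_rot: [-2.251, -1.173, -1.057]
force: [-0.4, 1.0, 0.1]
grip_width: 0.0153
grip_force: 58.6
```

```bash
python3 - <<'E'
from goal import *
s,T,m,G=state()
W=np.array([.474,.076])
a=np.radians(55);R1,z1=frame([0,0,-1],[np.cos(a),np.sin(a),0],t)
rel(np.r_[W,.23]+.017*z1,R1)
print(T.inv().apply(np.eye(3)).round(3))
im=vision.read_camera('wrist');cv2.imwrite('pics/w6.png',im);C=cam('wrist',s)
sd=vision.read_camera('side');cv2.imwrite('pics/s6.png',sd)
print(proj(C,np.r_[W,.064]),proj(C,G+.131*m),proj(C,G-.013*m))
for st,ce in blobs(blue(im)):print(st,ce)
print('side');[print(st,ce) for st,ce in blobs(blue(sd),15) if 250<ce[0]<360]
S=cam('side');print(proj(S,G+.131*m),proj(S,G+.085*m),proj(S,G-.007*m))
E
```

```text
q [ 0.15  0.01  0.15  2.21 -1.11  0.96  0.4 ] ee [0.4802 0.1123 0.2348] g [0.4727 0.1016 0.2457] m [ 0.005  0.001 -1.   ] zt [ 0.443  0.628 -0.64 ] cap [0.4733 0.1018 0.1147]
q [ 0.15  0.01  0.15  2.21 -1.11  0.96  0.4 ] d [-0.0251  0.0157 -0.0055] rot [ 0.0025 -0.0038  0.0021]
[[ 0.365  0.819  0.443]
 [ 0.525 -0.574  0.628]
 [ 0.768  0.003 -0.64 ]]
[343.33311723 473.93550188] [319.96112631 423.69209082] [320.52386076 326.54504972]
[240  22  26  14 172] [253.1  27.9]
[  78   95   70   39 1504] [113.3 113.7]
[ 295  310   49   60 2442] [319.1 339.5]
[303 406  33  32 404] [319.  426.7]
side
[282 159   6   5  17] [284.5 161.2]
[295 234   8  19 122] [298.9 243.1]
[298 276  16   9 128] [305.6 280.4]
[297.72711913 251.83521471] [297.75792852 230.007312  ] [297.82317145 183.78387007]
```

Emit:
drive_effector:
  steps:
    - [[-0.016, 0.0078, 0.001], [0.0025, -0.0038, 0.002], 0.005]
    - [[-0.016, 0.0077, 0.001], [0, 0, 0], 0.005]
    - [[0, 0, 0], [0, 0, 0], 0.005]
    - [[0, 0, 0], [0, 0, 0], 0.005]
  grip_force: 60

```text
time_s: 15.95
ee_pos: [0.4824, 0.0868, 0.2094]
tcp_rot: [-2.255, -1.17, -1.053]
force: [-0.8, 0.5, -1.0]
grip_width: 0.015
grip_force: 58.7
```

```bash
python3 - <<'E'
from goal import *
s,T,m,G=state()
print(T.inv().apply(np.eye(3)).round(3))
im=vision.read_camera('wrist');C=cam('wrist',s)
sd=vision.read_camera('side');cv2.imwrite('pics/s7.png',sd);S=cam('side')
print('side');[print(st,ce) for st,ce in blobs(blue(sd),15) if 250<ce[0]<360]
print(proj(S,G+.131*m),proj(S,[.4745,.077,.064]))
a=cv2.resize(im[380:480,270:400],None,fx=3,fy=4.2,interpolation=cv2.INTER_CUBIC)
b=cv2.resize(sd[215:310,275:355],None,fx=4.42,fy=4.42,interpolation=cv2.INTER_CUBIC)
h=420;o=np.hstack([a[:h],b[:h] if len(b)>=h else cv2.copyMakeBorder(b,0,h-len(b),0,0,0)]);print(o.shape);cv2.imwrite('pics/hov.png',o)
E
```

```text
q [ 0.19  0.08  0.19  2.22 -1.13  0.98  0.5 ] ee [0.4824 0.0868 0.2094] g [0.4749 0.0762 0.2203] m [ 0.001  0.    -1.   ] zt [ 0.442  0.627 -0.642] cap [0.475  0.0762 0.0893]
[[ 0.369  0.818  0.442]
 [ 0.525 -0.576  0.627]
 [ 0.767  0.001 -0.642]]
side
[303 242   7  18 112] [305.8 249.9]
[298 276  16   9 130] [305.6 280.2]
[304.9588841  258.58827349] [304.91190273 270.10327685]
(420, 744, 3)
```

View pics/hov.png

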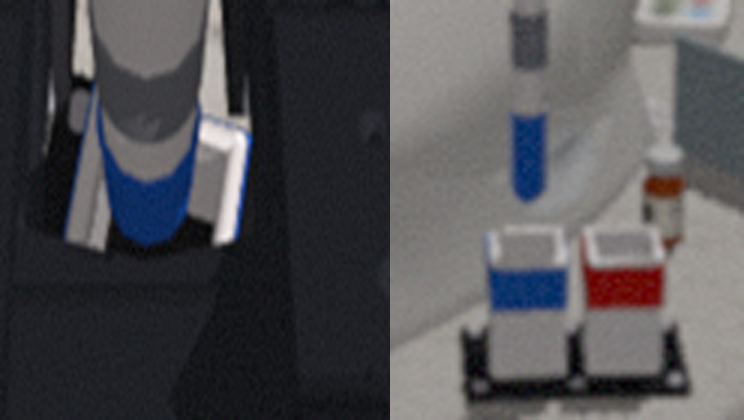

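The hover crop shows blue and red right. In the side view the cap is centred over the blue well, 305.8 against 305.6. In the wrist view the rim's outer corner is near (353.3,411), so I'll use it to check the other axis.

```bash
python3 - <<'E'
from goal import *
s,T,m,G=state();C=cam('wrist',s)
e=np.array([.76,.65]);n=np.array([-.65,.76])
for W in([.4749,.0762],[.4745,.077],[.4749,.0718]):
    print(W,[((a,b),(proj(C,np.r_[np.array(W)+.017*a*e+.017*b*n,.064])-[270,380])*[3,4.2]) for a in(1,-1) for b in(1,-1)])
o=cast(C,(270+250/3,380+128/4.2),.064)[:2];print('corner',o,'-> W',o-.017*e-.017*n,o-.017*e+.017*n)
E
```

```text
q [ 0.19  0.08  0.19  2.22 -1.13  0.98  0.51] ee [0.4826 0.0866 0.2096] g [0.4751 0.0759 0.2205] m [ 0.002 -0.    -1.   ] zt [ 0.442  0.626 -0.642] cap [0.4753 0.0759 0.0895]
[0.4749, 0.0762] [((1, 1), array([91.05712709, 74.63461294])), ((1, -1), array([243.59398752, 131.51298348])), ((-1, 1), array([ 45.8503631 , 308.96176771])), ((-1, -1), array([208.51294471, 374.19107201]))]
[0.4745, 0.077] [((1, 1), array([87.49967011, 71.81883542])), ((1, -1), array([239.84516871, 128.60056249])), ((-1, 1), array([ 42.08319601, 305.73592001])), ((-1, -1), array([204.52755961, 370.84650414]))]
[0.4749, 0.0718] [((1, 1), array([102.33650049,  98.7188758 ])), ((1, -1), array([256.18884458, 156.42808149])), ((-1, 1), array([ 57.58078014, 336.57265031])), ((-1, -1), array([221.7421932 , 402.82353351]))]
corner [0.50030785 0.07394395] -> W [0.49843785 0.04997395] [0.47633785 0.07581395]
```

The well centre comes out at (0.4763, 0.0758), about 1 mm from the cap. Lowering now.

Emit:
drive_effector:
  steps:
    - [[-0.0131, 0.0008, 0.0114], [0, 0, 0], 0.005]
    - [[-0.0134, 0, 0.0112], [0, 0, 0], 0.005]
    - [[0, 0, 0], [0, 0, 0], 0.005]
  grip_force: 60

```text
time_s: 16.42
ee_pos: [0.4827, 0.0861, 0.1735]
tcp_rot: [-2.256, -1.168, -1.05]
force: [-0.0, 0.4, 0.2]
grip_width: 0.0153
grip_force: 58.7
```

Emit:
drive_effector:
  steps:
    - [[-0.0115, 0, 0.0096], [0, 0, 0], 0.005]
    - [[-0.0115, 0, 0.0096], [0, 0, 0], 0.005]
    - [[-0.0077, 0, 0.0064], [0, 0, 0], 0.005]
    - [[0, 0, 0], [0, 0, 0], 0.005]
  grip_force: 60

```text
time_s: 16.92
ee_pos: [0.4836, 0.0855, 0.1346]
tcp_rot: [-2.256, -1.168, -1.053]
force: [-0.1, 0.3, -0.6]
grip_width: 0.0153
grip_force: 58.7
```

```bash
python3 -c "
from goal import *
state()"
```

```text
q [ 0.21  0.23  0.18  2.29 -1.31  0.93  0.78] ee [0.4836 0.0855 0.1346] g [0.4761 0.0749 0.1455] m [ 0.001  0.    -1.   ] zt [ 0.443  0.626 -0.642] cap [0.4761 0.0749 0.0145]
```

Emit:
drive_effector:
  steps:
    - [[-0.0054, 0, 0.0045], [0, 0, 0], 0.005]
    - [[0, 0, 0], [0, 0, 0], 0.005]
    - [[0, 0, 0], [0, 0, 0], 0.035]
    - [[0, 0, 0], [0, 0, 0], 0.035]
    - [[0, 0, 0], [0, 0, 0], 0.035]
    - [[0, 0, 0], [0, 0, 0], 0.035]
  grip_force: 60

```text
time_s: 17.68
ee_pos: [0.4833, 0.0852, 0.127]
tcp_rot: [-2.257, -1.169, -1.053]
force: [-0.2, 0.2, -0.2]
grip_width: 0.035
grip_force: 0.0
```

Emit:
drive_effector:
  steps:
    - [[0, 0, -0.02], [0, 0, 0], 0.035]
    - [[0, 0, -0.03], [0, 0, 0], 0.035]
    - [[0, 0, -0.04], [0, 0, 0], 0.035]
    - [[0, 0, -0.04], [0, 0, 0], 0.035]
    - [[0, 0, -0.03], [0, 0, 0], 0.035]
    - [[0, 0, 0], [0, 0, 0], 0.035]
    - [[0, 0, 0], [0, 0, 0], 0.035]
    - [[0, 0, 0], [0, 0, 0], 0.035]

```text
time_s: 18.68
ee_pos: [0.4122, -0.0135, 0.229]
tcp_rot: [-2.255, -1.169, -1.051]
force: [0.1, -0.1, -0.6]
grip_width: 0.0351
grip_force: 0.0
```

```bash
python3 - <<'E'
from goal import *
s,T,m,G=state()
S=cam('side');sd=vision.read_camera('side');cv2.imwrite('pics/s8.png',sd)
im=vision.read_camera('wrist');cv2.imwrite('pics/w8.png',im);C=cam('wrist',s)
print('side');[print(st,ce) for st,ce in blobs(blue(sd),12) if 250<ce[0]<360]
print('exp tail',proj(S,[.476,.0755,.149]),proj(S,[.476,.0755,.137]))
print('wrist');[print(st,ce) for st,ce in blobs(blue(im),40)]
print(proj(C,[.476,.0755,.149]),proj(C,[.476,.0755,.137]))
E
```

```text
q [ 0.39  0.04  0.34  2.2  -0.95  1.24  0.6 ] ee [ 0.4122 -0.0135  0.229 ] g [ 0.4047 -0.0241  0.24  ] m [-0.001  0.001 -1.   ] zt [ 0.44   0.627 -0.643] cap [ 0.4045 -0.024   0.109 ]
side
[282 159   6   5  16] [284.6 161. ]
[308 231   7   7  45] [311.3 234. ]
[298 277  17   8 125] [305.5 280.4]
exp tail [304.86071174 230.82668006] [304.84684448 236.46059756]
wrist
[  96   29   61   32 1096] [126.6  44.1]
[305 219  24  28 553] [316.7 232.3]
[294 272  50  39 459] [318.2 298.8]
[321.52275991 213.14523472] [321.47638922 223.83712407]
```

```bash
python3 - <<'E'
from goal import *
s=sensors.sense();C=cam('wrist',s)
X=tri(cam('side'),(310.4,233.5),C,(316.7,232.3));print('plug',X)
b=np.array([.4763,.0758,.005]);P=cast(C,(316.7,232.3),.141);print(P)
for c in (X,P): print('lean if cap centred',np.degrees(np.arctan2(np.hypot(*(c-b)[:2]),c[2]-.005)))
print(s['force'],s['grip_width'],s['time_s'])
E
```

```text
plug [0.46767085 0.06822976 0.14282097]
[0.46792841 0.06900096 0.141     ]
lean if cap centred 4.761193445094398
lean if cap centred 4.534038779785694
[ 0.35579624 -1.16428558  0.13673895] 0.03500552397902441 18.775
```

The plug sits at z = 0.143 m, so the marker is standing on the well floor. It leans about 5–8° and has been let go.

```bash
python3 -c "
from rig import manip, vision, sensors
print(manip.hand_in())"
```

```text
the job is handed in; nothing more can be done
None
```

The marker was laid in the V rest, retaken by its tail, and now stands cap down on the floor of the blue-banded well, let go and leaning an estimated 5–8°; I handed the job in at about 19 s, but no verdict was returned.

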